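# Bangle on the swivel hook

## Task

Turn the swivel hook of the drying stand until its red pin is over the middle of the white catch dish; only then hang the brass bangle on the hook, so that it hangs freely from the arm with the red pin through it, and let go. Leave the steel bangle lying where it is.

Things in the scene. Friction and masses are not known exactly. Their poses are not given: they have to be found in the camera images.
- drying_stand: Fixed stand: dark wood plinth 190 x 100 x 16 mm, round post, white catch dish (86 mm across, rim 28 mm above bench). Origin: on the bench on the post's axis; z up; +x points to the dish, its middle at x = 85 mm. On the post a level round aluminium arm, 8 mm thick, top 150 mm above bench (hub 26 mm across, top 152 mm), turns all round, either way, and stays where left (friction 0.05 N m).
- hook_tip (a point): Top of the red upright pin at the arm's end: pin 10 mm thick, 85 mm from the post's axis, its top 182 mm above bench, 32 mm above the arm's top. Pinch or push it to turn the hook, which starts 70 degrees or more away from the dish, to either side. A bangle lowered level over the pin to the arm and let go tips and hangs from the arm by its inner edge.
- brass_bangle: The brass (yellow) bangle, a plain round ring lying flat: 62 mm outside, 54 mm inside, 14 mm high, about 85 g. It lies on a blue bench mat 3 mm thick. Origin: centre of the ring, on its underside; z is its axis. Free bench at least 35 mm wide all round it. It can be gripped across its outside or by its wall.
- steel_bangle: The steel (grey) bangle, same shape and size, on the same mat; origin as for the brass one. Not to be moved.
Mind the look-alikes: they are no part of the job. Of the things that look like the brass_bangle, the middle-sized one is meant.

How it is judged (in metres and radians):
On the way:
1. the hook's pin is over the dish, within 20 mm sideways of its middle line, while the brass bangle is not yet at the hook (x of hook_tip in the frame of drying_stand above 0.05 m and y of hook_tip in the frame of drying_stand between -0.02 and 0.02 m and contact force between brass_bangle and drying_stand below 0.05 N and distance between brass_bangle and hook_tip above 0.06 m), for 0.2 s.
At the end, for the whole second after the job is handed in: Pin over the dish, within 25 mm of its middle line; brass bangle released, at rest (under 50 mm/s), hanging from the arm steeper than 40 degrees, its origin 95 to 145 mm above the bench and within 80 mm of the pin sideways; steel bangle within 30 mm of where it lay (x of hook_tip in the frame of drying_stand above 0.05 m and y of hook_tip in the frame of drying_stand between -0.025 and 0.025 m and height (world z) of brass_bangle between 0.095 and 0.145 m and horizontal distance between brass_bangle and hook_tip below 0.08 m and angle between brass_bangle's own z axis and vertical above 0.7 rad and contact force between brass_bangle and drying_stand above 0.1 N and contact force between brass_bangle and the fingers below 0.05 N and linear speed of brass_bangle below 0.05 m/s and distance of steel_bangle from where it was at the start of the episode below 0.03 m); the robot touches nothing.
It fails at once if the steel bangle is moved by more than 30 mm (distance of steel_bangle from where it was at the start of the episode above 0.03 m).
It also fails if it takes over 54 s, if anything falls off the work surface, if the arm or the gripper's body presses on something with over 40 N, if the wrist force passes 120 N, or if a joint passes its speed limit or range.

## Robot

A 6-joint arm with a two-finger parallel gripper is mounted at the origin on the work surface. World frame = base frame: x ahead of the robot, y to its left, z up, the work surface at z = 0. Lengths are in m, angles in degrees, forces in N, time in s.
With the tool pointing down it reaches from about 0.375 to 0.9 m from the base axis. Payload 3.1 kg.
Tool frame: the origin (TCP) lies on the centre line of the jaws, within the pads' length; the fingertips stand 17 mm ahead of it and the grasp point (between the pads) lies 2 mm behind it; z points along the fingers, y is the line along which they close (so a half turn about z gives the same grasp; the last joint's range is limited). The gripper opens to 87 mm and grips with 3 to 60 N. Pads are 19 mm wide; open, the fingers measure 117 mm over their backs; the gripper's body (75 mm by 190 mm) begins 51 mm behind the grasp point.
Start: joints at [58.814, 30.224, 82.088, -0, 67.689, -10.227], TCP at [0.224, 0.584, 0.24] pointing down, gripper open.
Joint ranges: [-176.69, 176.69], [-43.24, 126.21], [12.49, 139.97], [-82, 262], [0, 151.66], [-163.58, 163.58]. Speed limits (degrees/s): [159.86, 159.86, 180, 180, 180, 180].

## Interface

Orientations are given as a 3x3 rotation matrix whose columns are the frame's x, y, z axes.
In Python, from rig import bot, imaging, finder gives the robot as it stands. The module is installed in compiled form; this text tells all that it offers.
- The arm moves only by the tool play_rows, never from a script. Its argument "motion" is a list that holds one entry, the list of rows, each a list of 6 numbers: the shift along the tool's x, y, z in a scale on which 1.0 is 0.6 m, then the turn, a rotation vector about the tool's x, y, z in shares of 180 degrees (1.0 is 180 degrees). In form: [[[dx, dy, dz, wx, wy, wz], ...]]. A call has 1 to 8 rows; each row is the pose to reach, as a shift and turn from the pose commanded when the call began, along the tool's axes at that moment; what a row does not reach only later rows make up. A row lasts 1/12 s, in which the tool goes at most 41.7 mm and 7.16 degrees, less where a joint would pass 70% of its speed; a pose out of reach is approached as far as the arm can. No shift or turn number may pass 1 either way. A call with a gripper value outside its range is refused whole. "fingers" is the finger opening in m, from 0 to 0.087, set as the call begins (left out, the last holds). The fingers move at their own pace and stop on an object; the grip force is fixed at half the most. Time passes only in rows, so rows that repeat a pose let the fingers close. It gives the time, the measured TCP pose, the force, the opening and the grip force at its end, in the units of the state.
- bot.read_state(): the state, without advancing time (a new reading comes with each control period).
- imaging.capture(name): name is "side" or "top"; returns a dict with "frame" (480x640x3 uint8, red, green, blue), "camera_matrix" (3x3 intrinsics, pixels), "k1" (the pictures are not rectified: a ray, as slopes to the right and down, at radius r is drawn at 1 + k1 r^2 times it, then the intrinsics apply), "R" (3x3) and "t" (3): a world point X has camera coordinates R X + t. Camera axes: x right, y down, z forward; pixel columns grow to the right and rows downward; lengths in m; the calibration is good to about 2 mm. A picture is of the moment at which its call begins. There is no depth.
- bot.hand_in(): hands the job in; it is judged then, once.
Trained networks look in the newest picture that a camera, given by its name, has taken for a name from the list of things; names that differ only in an ending like _2 or _b are one class to them, and where a whole thing is asked for, a point or a joint stands for the part that bears it (a point fixed in the world has none). Each returns a list of dicts, best first, with "confidence" (0 to 1); they miss things now and then, are a little off and sometimes report something else, mostly with a low value. They report only what shows in the picture. A call takes as long as a camera call. They do not tell look-alikes from the thing itself.
- finder.recognise(camera, name): "at" ([x, y, z] in m, in world coordinates, good to about 4 mm: the middle of the surface that is visible of it).
- finder.outline_of(camera, name): "pixels" (480x640 bool, what is visible of it).
The state is a dict: "time_s": time; "joint_positions": joint angles; "qvel": joint speeds; "tau": joint torques, N m; "position": TCP position; "tcp_rot": TCP orientation; "force": force on the tool from outside, world axes, zero at the start; "moment": the same for the moment, N m; "opening": opening from 0.0 (shut) to 1.0 (fully open); "grasp_force": force on a finger pad.
Only numpy, scipy, OpenCV 4.12 (cv2) and the standard library are available. Lean on these libraries where they do the work, as an engineer would, in place of code of your own. Each camera call takes 0.05 s, during which the arm holds its last target. There are 200 camera calls.

## Working session

There is one attempt and no reset: what is moved stays moved. The work goes in short steps, Python scripts to look and compute and a tool call to move; the robot and the scene stay as the last step left them, time stands still between calls to the robot, and variables do not carry over. Pictures are saved under pics/ and viewed, at most 10 in all, crops included, and the job is handed in when it is done.

Besides the shell and the picture viewer there is one more tool, called after "Call:" as a command line: name --argument value ..., lists and objects as JSON in quotes. play_rows: Moves the arm, as the interface text tells. Its arguments: {"type":"object","properties":{"motion":{"type":"array"},"fingers":{"type":"number"}},"required":["motion"]}

```bash
mkdir -p pics
cat > h.py <<'E'
import numpy as np, cv2, pickle
from rig import bot, imaging, finder
def cap(n,save=None):
    c=imaging.capture(n)
    if save: cv2.imwrite(f'pics/{save}.png',c['frame'][:,:,::-1])
    return c
def proj(c,X):
    p=np.asarray(c['R'])@np.asarray(X,float)+np.asarray(c['t']); s=p[:2]/p[2]; s=s*(1+c['k1']*(s@s))
    K=np.asarray(c['camera_matrix']); return K[:2,:2]@s+K[:2,2]
def ray(c,uv):
    K=np.asarray(c['camera_matrix']); d=np.linalg.solve(K[:2,:2],np.asarray(uv,float)-K[:2,2]); s=d.copy()
    for _ in range(30): s=d/(1+c['k1']*(s@s))
    R=np.asarray(c['R']); o=-R.T@np.asarray(c['t']); return o,R.T@np.array([s[0],s[1],1])
def atz(c,uv,z):
    o,v=ray(c,uv); return o+v*(z-o[2])/v[2]
E
python3 - <<'E'
from h import *
np.set_printoptions(precision=3,suppress=True)
for n in('top','side'):
    c=cap(n,n+'0'); R=np.asarray(c['R']); print(n,-R.T@np.asarray(c['t']),R[2])
    for k in('drying_stand','hook_tip','brass_bangle','steel_bangle'):
        for d in finder.recognise(n,k): print(k,np.array(d['at']),round(d['confidence'],2),proj(c,d['at']).round())
s=bot.read_state();print(s['time_s'],s['tcp_rot'])
E
```

```text
top [0.404 0.004 0.932] [ 0.086 -0.027 -0.996]
drying_stand [0.525 0.155 0.018] 0.86 [231. 226.]
hook_tip [0.527 0.216 0.152] 0.84 [185. 215.]
brass_bangle [0.354 0.065 0.016] 0.68 [274. 309.]
brass_bangle [ 0.473 -0.14   0.017] 0.59 [373. 252.]
brass_bangle [ 0.311 -0.137  0.005] 0.55 [370. 330.]
steel_bangle [ 0.544 -0.296  0.014] 0.57 [445. 220.]
side [-0.01  -0.514  0.623] [ 0.559  0.591 -0.581]
drying_stand [0.518 0.149 0.012] 0.63 [284. 247.]
hook_tip [0.53  0.214 0.152] 0.88 [266. 173.]
brass_bangle [ 0.474 -0.137  0.015] 0.75 [372. 330.]
brass_bangle [ 0.313 -0.137  0.007] 0.69 [300. 384.]
brass_bangle [0.353 0.051 0.009] 0.67 [247. 308.]
steel_bangle [ 0.541 -0.286  0.014] 0.85 [468. 359.]
0.5 [[-0.934  0.358 -0.   ]
 [ 0.358  0.934 -0.   ]
 [-0.    -0.    -1.   ]]
```

View pics/top0.png

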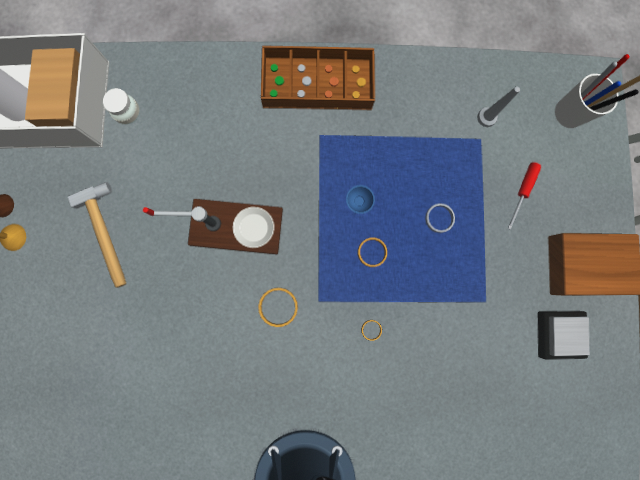

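View pics/side0.png

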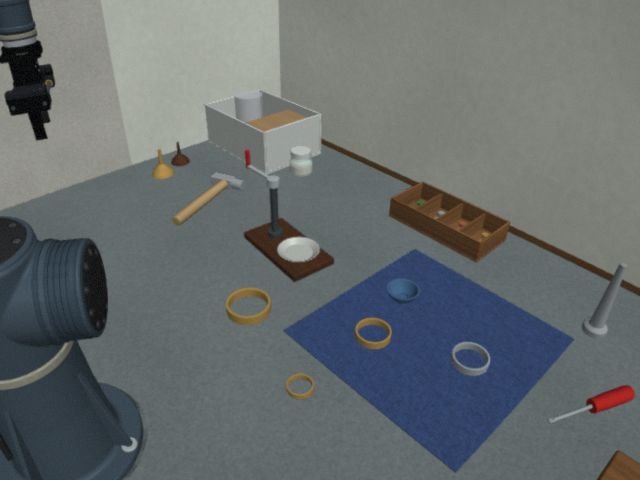

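Look-alikes for the brass bangle in the top view are the large ring at (278,307), off the mat, the medium ring at (373,252), on the mat, and the small ring at (372,330), off the mat. I choose (373,252), which is middle-sized and on the mat. The pin is at (148,211), on the far side from the dish at (253,228). The steel ring is at (441,217).

Run:
```python
from h import *
np.set_printoptions(precision=4,suppress=True)
c=cap('top'); f=c['frame']; cv2.imwrite('pics/crop.png',cv2.resize(f[170:350,130:400][:,:,::-1],None,fx=2.9,fy=2.9,interpolation=cv2.INTER_CUBIC))
hsv=cv2.cvtColor(f,cv2.COLOR_RGB2HSV)
def blobs(c,m,z,box,lab):
    mm=np.zeros_like(m);x0,y0,x1,y1=box;mm[y0:y1,x0:x1]=m[y0:y1,x0:x1]
    cs,_=cv2.findContours(mm,cv2.RETR_EXTERNAL,cv2.CHAIN_APPROX_NONE); k=max(cs,key=len)[:,0]
    P=np.array([atz(c,p,z)[:2] for p in k]); (x,y),(a,b),t=cv2.fitEllipse((P*1000).astype(np.float32)); print(lab,k.min(0),k.max(0),x,y,a,b)
    return k
yel=cv2.inRange(hsv,(12,100,80),(32,255,255))
for b,l in(((340,225,405,280),'mid'),((250,280,310,335),'big'),((350,310,395,350),'small')): blobs(c,yel,.017 if l=='mid' else .014,b,l)
wh=cv2.inRange(hsv,(0,0,170),(180,60,255)); blobs(c,wh,.028,(228,200,280,255),'dish')
blobs(c,wh,.017,(420,195,465,240),'steel')
red=cv2.inRange(hsv,(0,150,80),(8,255,255))|cv2.inRange(hsv,(172,150,80),(180,255,255))
k=blobs(c,red,.182,(130,195,170,230),'red'); i=k[:,0].argmin(); print('tip',k[i],atz(c,k[i],.182))
print('hub',atz(c,(199,213),.152))
c=cap('side'); hs=cv2.cvtColor(c['frame'],cv2.COLOR_RGB2HSV)
blobs(c,cv2.inRange(hs,(12,100,80),(32,255,255)),.012,(345,310,400,355),'mid side')
red=cv2.inRange(hs,(0,150,80),(8,255,255))|cv2.inRange(hs,(172,150,80),(180,255,255))
k=blobs(c,red,.17,(235,140,260,175),'red side'); print(atz(c,(k.min(0)[0]/2+k.max(0)[0]/2,k.min(0)[1]+1),.182))
```

```text
mid [358 238] [386 266] 473.5422058105469 -139.03089904785156 59.02862548828125 59.99582290649414
big [258 288] [297 326] 357.9653015136719 56.87627410888672 78.85274505615234 79.00093078613281
small [362 320] [381 340] 311.6467590332031 -137.60536193847656 40.01865768432617 41.30207443237305
dish [233 207] [273 246] 522.37353515625 110.58340454101562 80.15615844726562 81.56132507324219
steel [429 204] [454 230] 549.2073364257812 -287.49346923828125 54.70454406738281 57.903785705566406
red [143 207] [153 214] 528.5054931640625 273.1717529296875 8.158143997192383 21.537799835205078
tip [143 209] [0.5314 0.2821 0.182 ]
hub [0.53   0.1917 0.152 ]
mid side [355 318] [391 348] 472.5120849609375 -140.8958282470703 59.765716552734375 70.82331085205078
red side [245 150] [249 165] 522.076904296875 264.7052001953125 6.6802754402160645 89.75017547607422
[0.5274 0.2717 0.182 ]
```

View pics/crop.png

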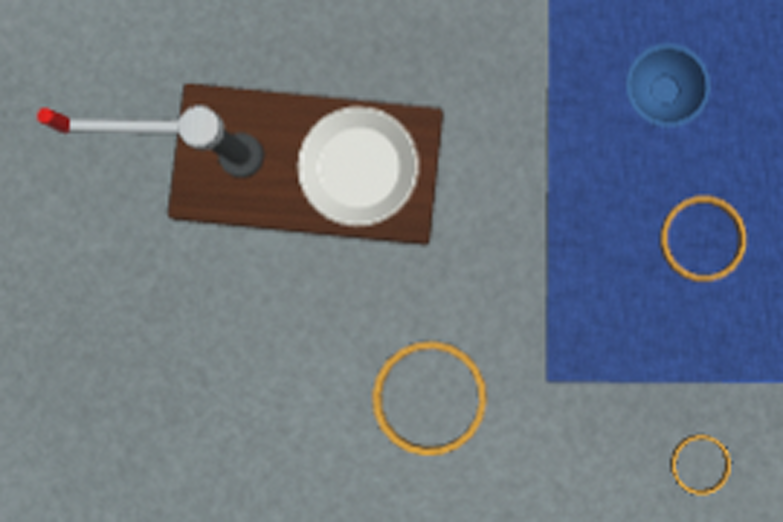

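The crop confirms the medium ring on the mat: about 60 mm across, against 79 mm and 40 mm for the others. Its centre is at (0.473,-0.140). The post is at about (0.529,0.193), the pin at (0.530,0.277), and the pin's goal at (0.5215,0.108).

The plan is to cage the pin loosely between the pads and swing it clockwise through the +x side.

```bash
cat >> h.py <<'E'
from scipy.spatial.transform import Rotation as Ro
def goal(*ws):
    "rows for waypoints (x,y,z,yangle_deg), tool pointing down"
    s=bot.read_state(); R=np.asarray(s['tcp_rot']); p=np.asarray(s['position'])
    print('t',s['time_s'],'p',p.round(4),'yang',round(np.degrees(np.arctan2(R[1,1],R[0,1])),1),'open',round(s['opening']*87,1),'F',np.round(s['force'],1),'j',np.round(s['joint_positions'],0))
    for x,y,z,a in ws:
        a=np.radians(a); Y=np.array([np.cos(a),np.sin(a),0]); Z=np.array([0,0,-1.]); T=np.c_[np.cross(Y,Z),Y,Z]
        print((R.T@(np.array([x,y,z])-p)).round(4).tolist(), Ro.from_matrix(R.T@T).as_rotvec(degrees=True).round(1).tolist())
E
python3 -c "
from h import *
goal((.53,.277,.24,150))"
```

```text
t 0.6 p [0.2235 0.5836 0.2396] yang 69.0 open 86.7 F [ 0.4 -1.3  1. ] j [ 59.  30.  82.   0.  68. -10.]
[-0.3959, -0.1767, -0.0004] [0.0, 0.0, -81.0]
```

Units first: shifts go in shares of 0.6 m and turns go in shares of 180 degrees. So -0.3 m / 0.6 = -0.5, -0.24 m / 0.6 = -0.4, -56 degrees / 180 = -0.3111.

Call:
play_rows --motion '[[[-0.0833,-0.0367,0,0,0,-0.0389],[-0.1667,-0.0733,0,0,0,-0.0778],[-0.2167,-0.0967,0,0,0,-0.1167],[-0.2833,-0.1267,0,0,0,-0.1556],[-0.3333,-0.15,0,0,0,-0.1944],[-0.4,-0.1783,0,0,0,-0.2333],[-0.45,-0.2,0,0,0,-0.2722],[-0.5,-0.2233,0,0,0,-0.3111]]]' --fingers 0.04

```text
time_s: 1.27
position: [0.445, 0.3622, 0.2398]
tcp_rot: [[-0.841, -0.541, 0.001], [-0.541, 0.841, 0.0], [-0.001, 0.0, -1.0]]
force: [-0.3, 0.7, -0.6]
opening: 0.503
grasp_force: 0.0
```

```bash
python3 -c "
from h import *
goal((.53,.277,.24,150),(.53,.277,.178,150))"
```

```text
t 1.2667 p [0.445  0.3622 0.2398] yang 122.7 open 43.7 F [-0.3  0.7 -0.6] j [ 28.  26.  90.   0.  64. -95.]
[-0.0255, -0.1176, -0.0002] [-0.0, 0.0, -27.3]
[-0.0254, -0.1176, 0.0618] [-0.0, 0.0, -27.3]
```

Scaled: -0.103 m / 0.6 = -0.1717, -0.07 m / 0.6 = -0.1167, -25 degrees / 180 = -0.1389.

Call:
play_rows --motion '[[[-0.01,-0.0583,0,0,0,-0.0389],[-0.02,-0.1167,0,0,0,-0.0778],[-0.03,-0.1717,0,0,0,-0.1167],[-0.03,-0.1717,0,0,0,-0.1389],[-0.03,-0.1717,0,0,0,-0.1389],[-0.03,-0.1717,0,0,0,-0.1389]]]'

```text
time_s: 1.77
position: [0.514, 0.2859, 0.2394]
tcp_rot: [[-0.541, -0.841, -0.001], [-0.841, 0.541, 0.0], [0.0, 0.001, -1.0]]
force: [0.2, -0.0, 0.5]
opening: 0.463
grasp_force: 0.0
```

Run:
```python
from h import *
cs=cap('side'); ct=cap('top')
a=cv2.resize(cs['frame'][90:250,200:340],None,fx=2.8,fy=2.8); b=cv2.resize(ct['frame'][130:290,90:230],None,fx=2.8,fy=2.8)
cv2.imwrite('pics/a1.png',np.hstack([a,b])[:,:,::-1])
goal((.53,.277,.24,150),(.53,.277,.178,150))
```

```text
t 1.8667 p [0.5133 0.2868 0.2395] yang 147.4 open 40.0 F [ 0.4  0.  -0.1] j [  18.   27.   88.    0.   65. -129.]
[-0.0008, -0.0194, -0.0005] [0.0, -0.0, -2.6]
[-0.0008, -0.0194, 0.0615] [0.0, -0.0, -2.6]
```

View pics/a1.png

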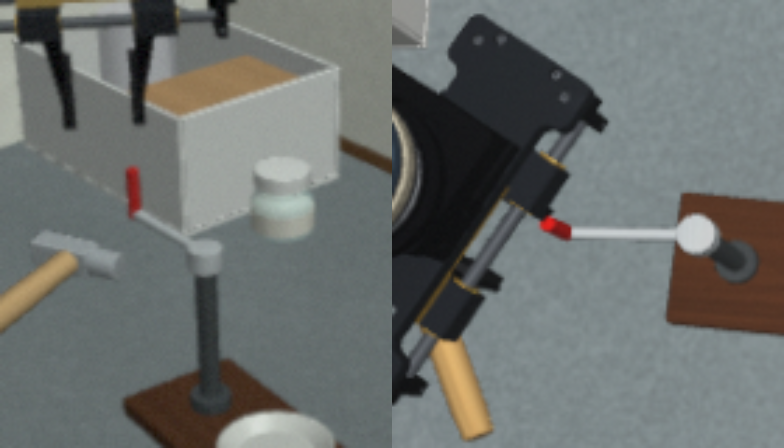

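Scaled: 0.0615 m / 0.6 = 0.1025, 0.04 m / 0.6 = 0.0667, -2.6 degrees / 180 = -0.0144.

Call:
play_rows --motion '[[[-0.0017,-0.0317,0,0,0,-0.0144],[-0.0017,-0.0317,0,0,0,-0.0144],[-0.0017,-0.0317,0.0333,0,0,-0.0144],[-0.0017,-0.0317,0.0667,0,0,-0.0144],[-0.0017,-0.0317,0.1025,0,0,-0.0144],[-0.0017,-0.0317,0.1025,0,0,-0.0144],[-0.0017,-0.0317,0.1025,0,0,-0.0144]]]'

```text
time_s: 2.45
position: [0.5291, 0.2774, 0.1772]
tcp_rot: [[-0.5, -0.866, -0.003], [-0.866, 0.5, -0.001], [0.002, 0.002, -1.0]]
force: [0.7, -0.7, -0.4]
opening: 0.458
grasp_force: 0.0
```

Run:
```python
from h import *
cs=cap('side'); ct=cap('top')
a=cv2.resize(cs['frame'][90:250,200:340],None,fx=2.8,fy=2.8); b=cv2.resize(ct['frame'][130:290,90:230],None,fx=2.8,fy=2.8)
cv2.imwrite('pics/a2.png',np.hstack([a,b])[:,:,::-1])
P=[]
for i in range(1,15):
    t=np.radians(90-i*12.5); P.append((.529+.085*np.cos(t),.193+.085*np.sin(t),.178,150-i*120/14))
goal(*P)
```

```text
t 2.55 p [0.531  0.2776 0.1792] yang 150.0 open 40.3 F [ 0.1 -0.6 -0.6] j [  17.   32.   89.    0.   58. -133.]
[-0.0068, -0.015, 0.0012] [-0.1, 0.1, 8.6]
[-0.0104, -0.0332, 0.0013] [-0.1, 0.1, 17.2]
[-0.01, -0.0517, 0.0013] [-0.1, 0.1, 25.7]
[-0.0056, -0.0696, 0.0013] [-0.0, 0.1, 34.3]
[0.0026, -0.0862, 0.0013] [-0.0, 0.1, 42.9]
[0.0142, -0.1007, 0.0013] [-0.0, 0.1, 51.4]
[0.0287, -0.1122, 0.0013] [-0.0, 0.1, 60.0]
[0.0453, -0.1204, 0.0013] [-0.0, 0.1, 68.6]
[0.0632, -0.1248, 0.0013] [-0.0, 0.1, 77.2]
[0.0817, -0.1252, 0.0012] [0.0, 0.1, 85.7]
[0.0999, -0.1216, 0.0012] [0.0, 0.1, 94.3]
[0.1168, -0.1142, 0.0012] [0.0, 0.1, 102.9]
[0.1317, -0.1032, 0.0011] [0.0, 0.1, 111.4]
[0.1439, -0.0893, 0.0011] [0.0, 0.1, 120.0]
```

View pics/a2.png

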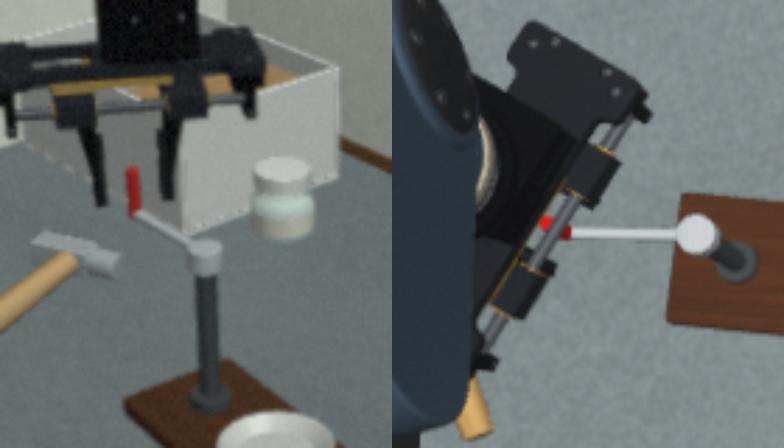

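Scaled: -0.033 m / 0.6 = -0.055, -0.024 m / 0.6 = -0.04, 8.6 degrees / 180 = 0.0478.

Call:
play_rows --motion '[[[0,0,0,0,0,0],[0,0,0,0,0,0],[0,0,0,0,0,0],[-0.0067,-0.0125,0.0017,0,0,0.0239],[-0.0117,-0.025,0.0017,0,0,0.0478],[-0.015,-0.04,0.0017,0,0,0.0722],[-0.0173,-0.055,0.0017,0,0,0.0956],[-0.0173,-0.055,0.0017,0,0,0.0956]]]' --fingers 0.018

```text
time_s: 3.22
position: [0.5665, 0.2692, 0.1777]
tcp_rot: [[-0.735, -0.678, 0.003], [-0.678, 0.735, 0.001], [-0.003, -0.001, -1.0]]
force: [0.6, 0.4, 1.2]
opening: 0.207
grasp_force: 0.0
```

```bash
cat > arc.py <<'E'
from h import *
import sys
c=cap('top','arc'+sys.argv[1])
P=[]
for i in np.arange(float(sys.argv[1]),float(sys.argv[2])+.01,.5):
    t=np.radians(90-i*12.5); P.append((.529+.085*np.cos(t),.193+.085*np.sin(t),.178,150-i*120/14))
goal(*P)
E
python3 arc.py 2.5 6
```

```text
t 3.2667 p [0.5653 0.2691 0.1775] yang 132.8 open 17.9 F [ 0.2  0.2 -0.6] j [  15.   34.   85.   -0.   60. -118.]
[-0.0034, -0.0078, -0.0005] [-0.0, 0.1, 4.3]
[-0.0054, -0.0168, -0.0005] [-0.0, 0.1, 8.5]
[-0.0065, -0.026, -0.0005] [-0.0, 0.1, 12.8]
[-0.0065, -0.0353, -0.0005] [-0.0, 0.1, 17.1]
[-0.0056, -0.0445, -0.0005] [-0.0, 0.1, 21.4]
[-0.0036, -0.0536, -0.0004] [-0.0, 0.1, 25.7]
[-0.0007, -0.0624, -0.0004] [-0.0, 0.1, 30.0]
[0.0032, -0.0708, -0.0004] [-0.0, 0.1, 34.3]
```

Scaled: -0.071 m / 0.6 = -0.1183, -0.0624 m / 0.6 = -0.104, 34.3 degrees / 180 = 0.1906.

Call:
play_rows --motion '[[[-0.005,-0.0133,0,0,0,0.0239],[-0.0092,-0.0283,0,0,0,0.0478],[-0.0108,-0.0433,0,0,0,0.0722],[-0.0108,-0.0583,0,0,0,0.0944],[-0.0092,-0.0742,0,0,0,0.1189],[-0.0058,-0.0892,0,0,0,0.1428],[-0.0012,-0.104,0,0,0,0.1667],[0.005,-0.1183,0,0,0,0.1906]]]'

```text
time_s: 3.93
position: [0.6104, 0.2153, 0.1773]
tcp_rot: [[-0.989, -0.146, 0.0], [-0.146, 0.989, 0.001], [-0.0, 0.001, -1.0]]
force: [0.3, 1.1, -0.3]
opening: 0.204
grasp_force: 0.4
```

Call:
play_rows --motion '[[[0,0,0,0,0,0]]]'

```text
time_s: 4.02
position: [0.6107, 0.2139, 0.1773]
tcp_rot: [[-0.989, -0.147, 0.0], [-0.147, 0.989, -0.001], [-0.0, -0.001, -1.0]]
force: [0.6, 0.7, 0.3]
opening: 0.208
grasp_force: 0.0
```

```bash
python3 arc.py 6.5 10; python3 -c "
from h import *
cs=cap('side')['frame']; ct=cap('top')['frame']
cv2.imwrite('pics/a3.png',np.hstack([cv2.resize(cs[90:250,200:340],None,fx=2.8,fy=2.8),cv2.resize(ct[130:290,110:250],None,fx=2.8,fy=2.8)])[:,:,::-1])"
```

```text
t 4.0667 p [0.6102 0.2146 0.1772] yang 98.6 open 17.9 F [-0.  -0.4  0.3] j [  9.  36.  82.  -0.  62. -89.]
[-0.0015, -0.009, -0.0008] [-0.0, -0.0, 4.3]
[-0.001, -0.0182, -0.0008] [-0.0, -0.0, 8.6]
[0.0005, -0.0274, -0.0008] [-0.0, -0.0, 12.9]
[0.003, -0.0363, -0.0008] [-0.0, -0.0, 17.2]
[0.0064, -0.0449, -0.0008] [-0.0, -0.0, 21.5]
[0.0108, -0.0531, -0.0008] [-0.0, -0.0, 25.7]
[0.016, -0.0608, -0.0008] [-0.0, -0.0, 30.0]
[0.022, -0.0678, -0.0008] [-0.0, -0.0, 34.3]
```

View pics/a3.png

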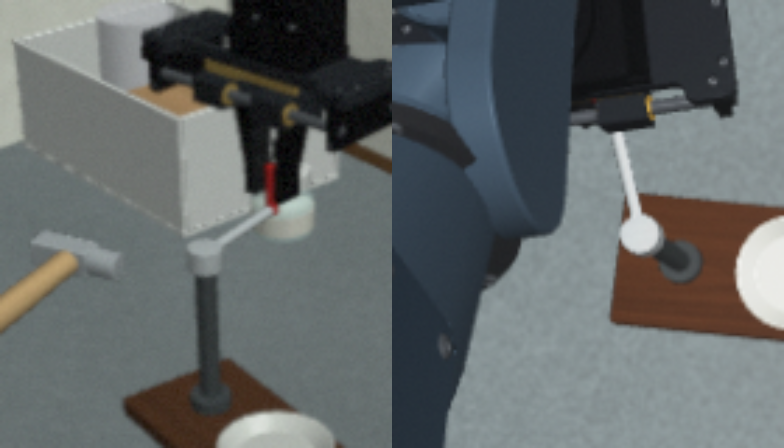

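Both views show the pin caged between the fingers and following them; the arm has swung to about +15°. Continuing.

Scaled: -0.068 m / 0.6 = -0.1133, 0.022 m / 0.6 = 0.0367, 34.3 degrees / 180 = 0.1906.

Call:
play_rows --motion '[[[-0.0025,-0.015,0,0,0,0.0239],[-0.0017,-0.03,0,0,0,0.0478],[0.0008,-0.0458,0,0,0,0.0722],[0.005,-0.0608,0,0,0,0.0956],[0.0108,-0.075,0,0,0,0.1194],[0.0183,-0.0883,0,0,0,0.1428],[0.0267,-0.1017,0,0,0,0.1667],[0.0367,-0.1133,0,0,0,0.1906]]]'

```text
time_s: 4.83
position: [0.5986, 0.1451, 0.1772]
tcp_rot: [[-0.9, 0.436, 0.001], [0.436, 0.9, 0.0], [-0.0, 0.001, -1.0]]
force: [0.8, 0.8, 0.2]
opening: 0.209
grasp_force: 0.4
```

Call:
play_rows --motion '[[[0,0,0,0,0,0]]]'

```text
time_s: 4.92
position: [0.5975, 0.1442, 0.1771]
tcp_rot: [[-0.9, 0.435, -0.002], [0.435, 0.9, -0.0], [0.001, -0.001, -1.0]]
force: [-0.4, -0.9, 0.7]
opening: 0.209
grasp_force: 0.0
```

```bash
python3 arc.py 10.5 14.5
```

```text
t 4.9667 p [0.5981 0.1448 0.1771] yang 64.3 open 18.0 F [-0.1  0.2  0.3] j [  3.  34.  87.   0.  59. -61.]
[0.0013, -0.0093, -0.0008] [-0.0, -0.0, 4.3]
[0.0043, -0.0181, -0.0008] [-0.0, -0.0, 8.6]
[0.0082, -0.0265, -0.0008] [-0.0, -0.0, 12.9]
[0.013, -0.0344, -0.0008] [-0.0, -0.0, 17.2]
[0.0186, -0.0418, -0.0008] [-0.0, -0.0, 21.5]
[0.025, -0.0485, -0.0008] [-0.0, -0.0, 25.8]
[0.0321, -0.0545, -0.0008] [-0.0, -0.0, 30.1]
[0.0398, -0.0596, -0.0008] [-0.0, -0.0, 34.3]
[0.0481, -0.0639, -0.0008] [-0.0, -0.0, 38.6]
```

Scaled: -0.0595 m / 0.6 = -0.0992, -0.0545 m / 0.6 = -0.0908, 34.3 degrees / 180 = 0.1906.

Call:
play_rows --motion '[[[0.0025,-0.015,0,0,0,0.0239],[0.0075,-0.03,0,0,0,0.0478],[0.0133,-0.0442,0,0,0,0.0722],[0.0217,-0.0575,0,0,0,0.0956],[0.0308,-0.07,0,0,0,0.1194],[0.0417,-0.0808,0,0,0,0.1433],[0.0533,-0.0908,0,0,0,0.1667],[0.0667,-0.0992,0,0,0,0.1906]]]'

```text
time_s: 5.63
position: [0.5374, 0.109, 0.1773]
tcp_rot: [[-0.498, 0.867, 0.002], [0.867, 0.498, 0.0], [-0.001, 0.002, -1.0]]
force: [1.0, -0.7, 0.0]
opening: 0.206
grasp_force: 0.3
```

Call:
play_rows --motion '[[[0,0,0,0,0,0]]]'

```text
time_s: 5.72
position: [0.5352, 0.1092, 0.1771]
tcp_rot: [[-0.5, 0.866, -0.002], [0.866, 0.5, 0.0], [0.001, -0.002, -1.0]]
force: [0.0, -0.7, 0.5]
opening: 0.203
grasp_force: 0.0
```

```bash
python3 arc.py 14.5 15.5
python3 - <<'E'
from h import *
cs=cap('side'); ct=cap('top'); 
cv2.imwrite('pics/a4.png',np.hstack([cv2.resize(cs['frame'][130:290,210:350],None,fx=2.8,fy=2.8),cv2.resize(ct['frame'][160:320,150:290],None,fx=2.8,fy=2.8)])[:,:,::-1])
print(proj(ct,(.5216,.1083,.15)),proj(cs,(.5216,.1083,.182)),proj(cs,(.5216,.1083,.15)))
for a in(-80,-87,-95):
    t=np.radians(a);print(a,proj(cs,(.529+.085*np.cos(t),.193+.085*np.sin(t),.15)),proj(cs,(.529,.193,.15)))
E
```

```text
t 5.7667 p [0.5363 0.1092 0.1772] yang 30.1 open 18.0 F [-0.1  0.   0.4] j [ -0.  29.  97.   0.  54. -30.]
[0.0036, -0.0085, -0.0008] [-0.0, -0.0, 4.4]
[0.0089, -0.0162, -0.0008] [-0.0, -0.0, 8.7]
[0.0149, -0.0232, -0.0008] [-0.0, -0.0, 13.0]
[245.67385445 218.23955334] [297.15732049 180.44074849] [297.31717986 195.59984048]
-80 [305.84170531 191.52032254] [272.18307325 178.28775727]
-87 [302.1541692 193.5458034] [272.18307325 178.28775727]
-95 [297.30563231 195.59658485] [272.18307325 178.28775727]
```

View pics/a4.png

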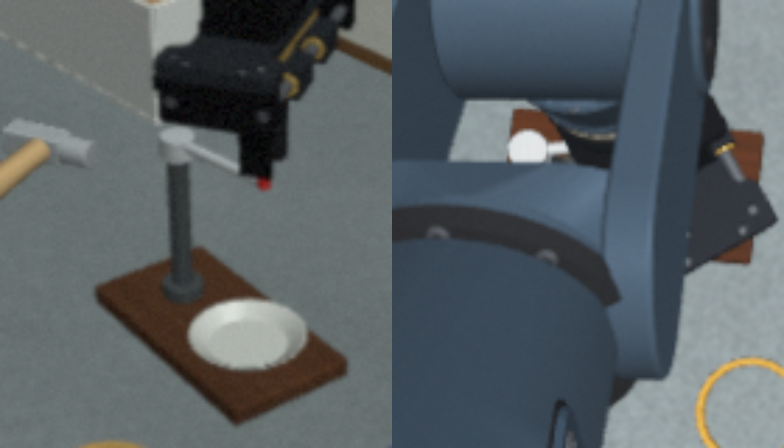

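Scaled: -0.0165 m / 0.6 = -0.0275, -0.0125 m / 0.6 = -0.0208, 8.7 degrees / 180 = 0.0483.

Call:
play_rows --motion '[[[0.0058,-0.0142,0,0,0,0.0239],[0.0108,-0.0208,0,0,0,0.0361],[0.0155,-0.0275,0,0,0,0.0483],[0.0155,-0.0275,0,0,0,0.0483],[0.0155,-0.0275,0,0,0,0.0483]]]'

```text
time_s: 6.28
position: [0.5185, 0.1086, 0.1771]
tcp_rot: [[-0.364, 0.931, 0.001], [0.931, 0.364, 0.0], [-0.0, 0.001, -1.0]]
force: [0.6, -0.2, 0.5]
opening: 0.207
grasp_force: 0.0
```

Scaled: -0.08 m / 0.6 = -0.1333, -0.05 m / 0.6 = -0.0833.

Call:
play_rows --motion '[[[0,0,0,0,0,0],[0,0,0,0,0,0],[0,0,-0.0333,0,0,0],[0,0,-0.0833,0,0,0],[0,0,-0.1333,0,0,0],[0,0,-0.1333,0,0,0]]]' --fingers 0.026

```text
time_s: 6.78
position: [0.5219, 0.1085, 0.2625]
tcp_rot: [[-0.362, 0.932, 0.012], [0.932, 0.362, 0.0], [-0.004, 0.011, -1.0]]
force: [0.3, -1.0, -0.5]
opening: 0.299
grasp_force: 0.0
```

```bash
cat > pin.py <<'E'
from h import *
cs=cap('side','s5'); hs=cv2.cvtColor(cs['frame'],cv2.COLOR_RGB2HSV)
m=cv2.inRange(hs,(0,130,60),(8,255,255))|cv2.inRange(hs,(172,130,60),(180,255,255)); m[:,:230]=0;m[:,350:]=0;m[:130]=0;m[230:]=0
v,u=np.nonzero(m); print('red',u.min(),u.max(),v.min(),v.max(),u.mean(),v.mean(),len(u))
for a in(-75,-85,-90,-95,-100,-105):
    t=np.radians(a);print(a,proj(cs,(.529+.085*np.cos(t),.193+.085*np.sin(t),.166)).round(1))
E
python3 pin.py; python3 -c "
from h import *
goal((.4735,-.140,.257,30),(.4735,-.14,.12,30))"
```

```text
red 268 299 181 226 296.68131868131866 190.54945054945054 91
-75 [308.2 182.5]
-85 [303.2 185.5]
-90 [300.4 186.9]
-95 [297.2 188.1]
-100 [293.9 189.2]
-105 [290.3 190.1]
t 6.8333 p [0.5205 0.1084 0.2602] yang 21.2 open 26.0 F [ 0.1 -1.  -0.8] j [ -0.  21.  94.   0.  64. -22.]
[-0.2145, -0.1338, 0.0028] [0.4, 0.2, -8.8]
[-0.2141, -0.1348, 0.1398] [0.4, 0.2, -8.8]
```

The hook is at about −95°, over the dish. Now the bangle: y-angle −5° so the fingers later straddle the hook arm.

```bash
python3 -c "
from h import *
goal((.473,-.1395,.257,-5),(.473,-.1395,.12,-5))"
```

```text
t 6.8333 p [0.5205 0.1084 0.2602] yang 21.2 open 26.0 F [ 0.1 -1.  -0.8] j [ -0.  21.  94.   0.  64. -22.]
[-0.2138, -0.1341, 0.0028] [0.5, 0.1, 26.2]
[-0.2134, -0.1351, 0.1398] [0.5, 0.1, 26.2]
```

Scaled: -0.214 m / 0.6 = -0.3567, -0.12 m / 0.6 = -0.2, 26.2 degrees / 180 = 0.1456.

Call:
play_rows --motion '[[[-0.05,-0.0333,0,0,0,0.0222],[-0.1,-0.065,0,0,0,0.0444],[-0.15,-0.0967,0,0,0,0.0667],[-0.2,-0.1283,0,0,0,0.0889],[-0.25,-0.16,0,0,0,0.1111],[-0.3,-0.1917,0,0,0,0.1278],[-0.35,-0.22,0.0167,0,0,0.1456],[-0.3567,-0.2233,0.0667,0,0,0.1456]]]' --fingers 0.087

```text
time_s: 7.5
position: [0.4729, -0.1462, 0.2191]
tcp_rot: [[0.093, 0.996, 0.009], [0.996, -0.093, -0.007], [-0.006, 0.009, -1.0]]
force: [1.4, -0.1, -0.8]
opening: 0.821
grasp_force: 0.0
```

Scaled: 0.1 m / 0.6 = 0.1667, 0.09 m / 0.6 = 0.15.

Call:
play_rows --motion '[[[0,0,0.05,0,0,0],[0,0,0.1,0,0,0],[0,0,0.15,0,0,0],[0,0,0.1667,0,0,0],[0,0,0.1667,0,0,0]]]'

```text
time_s: 7.92
position: [0.4677, -0.1384, 0.1134]
tcp_rot: [[0.087, 0.996, -0.008], [0.996, -0.087, 0.004], [0.004, -0.008, -1.0]]
force: [-0.3, 0.5, -0.3]
opening: 0.994
grasp_force: 0.0
```

Run:
```python
from h import *
goal((.473,-.1395,.023,-5))
ct=cap('top'); cs=cap('side')
hsv=cv2.cvtColor(ct['frame'],cv2.COLOR_RGB2HSV); m=cv2.inRange(hsv,(0,130,60),(8,255,255))|cv2.inRange(hsv,(172,130,60),(180,255,255)); m[:190]=0;m[250:]=0;m[:,:225]=0;m[:,285:]=0
v,u=np.nonzero(m)
if len(u): print('red',u.min(),u.max(),v.min(),v.max(),len(u),u.mean(),v.mean())
print('exp',proj(ct,(.5216,.1083,.182)),proj(ct,(.5216,.1083,.15)))
cv2.imwrite('pics/a5.png',np.hstack([cv2.resize(cs['frame'][260:380,310:450],None,fx=2.8,fy=2.8),cv2.resize(ct['frame'][180:300,180:320],None,fx=2.8,fy=2.8)])[:,:,::-1])
```

```text
t 7.9167 p [ 0.4677 -0.1384  0.1134] yang -5.0 open 86.5 F [-0.3  0.5 -0.3] j [-30.  32. 108.  -0.  41. -25.]
[-0.001, 0.0061, 0.0903] [-0.5, -0.2, -0.0]
exp [243.24952397 215.43504545] [245.67385445 218.23955334]
```

View pics/a5.png

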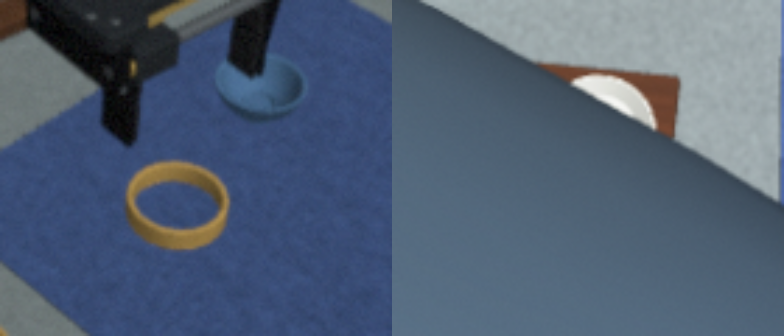

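The left view shows the medium ring clear below the open fingers, with the bowl well aside. The arm hides the hook in the top view. Descending.

Scaled: 0.089 m / 0.6 = 0.1483, 0.005 m / 0.6 = 0.0083.

Call:
play_rows --motion '[[[-0.0017,0.0083,0.0333,0,0,0],[-0.0017,0.0083,0.0667,0,0,0],[-0.0017,0.0083,0.1,0,0,0],[-0.0017,0.0083,0.125,0,0,0],[-0.0017,0.0083,0.1417,0,0,0],[-0.0017,0.0083,0.1483,0,0,0],[-0.0017,0.0083,0.1483,0,0,0],[-0.0017,0.0083,0.1483,0,0,0]]]'

```text
time_s: 8.68
position: [0.4759, -0.1413, 0.0288]
tcp_rot: [[0.087, 0.996, 0.001], [0.996, -0.087, -0.001], [-0.001, 0.001, -1.0]]
force: [0.3, 0.6, 0.3]
opening: 0.998
grasp_force: 0.0
```

Call:
play_rows --motion '[[[0,0,0,0,0,0],[0,0,0,0,0,0],[0,0,0,0,0,0],[0,0,0,0,0,0],[0,0,0,0,0,0],[0,0,0,0,0,0]]]' --fingers 0.055

```text
time_s: 9.18
position: [0.4752, -0.141, 0.0283]
tcp_rot: [[0.087, 0.996, -0.0], [0.996, -0.087, -0.0], [-0.0, -0.0, -1.0]]
force: [-0.9, 0.1, 3.1]
opening: 0.688
grasp_force: 29.9
```

Grip holds, but only about 6 mm deep; I'll reopen and go 5 mm lower.

Scaled: 0.005 m / 0.6 = 0.0083, 0.003 m / 0.6 = 0.005.

Call:
play_rows --motion '[[[0,0,0,0,0,0],[0,0,0,0,0,0],[0,0,0.005,0,0,0],[0,0,0.0083,0,0,0],[0,0,0.0083,0,0,0],[0,0,0.0083,0,0,0]]]' --fingers 0.075

```text
time_s: 9.68
position: [0.4751, -0.141, 0.0227]
tcp_rot: [[0.087, 0.996, -0.001], [0.996, -0.087, 0.0], [0.0, -0.001, -1.0]]
force: [-0.4, 0.6, -0.2]
opening: 0.859
grasp_force: 0.0
```

Call:
play_rows --motion '[[[0,0,0,0,0,0],[0,0,0,0,0,0],[0,0,0,0,0,0],[0,0,0,0,0,0],[0,0,0,0,0,0]]]' --fingers 0.055

```text
time_s: 10.1
position: [0.4753, -0.1411, 0.0231]
tcp_rot: [[0.087, 0.996, 0.0], [0.996, -0.087, -0.0], [-0.0, 0.0, -1.0]]
force: [-0.0, 0.3, -0.7]
opening: 0.691
grasp_force: 29.8
```

Scaled: -0.23 m / 0.6 = -0.3833, -0.21 m / 0.6 = -0.35.

Call:
play_rows --motion '[[[0,0,-0.0333,0,0,0],[0,0,-0.0833,0,0,0],[0,0,-0.15,0,0,0],[0,0,-0.2167,0,0,0],[0,0,-0.2833,0,0,0],[0,0,-0.35,0,0,0],[0,0,-0.3833,0,0,0],[0,0,-0.3833,0,0,0]]]'

```text
time_s: 10.77
position: [0.4779, -0.1424, 0.2582]
tcp_rot: [[0.087, 0.996, 0.01], [0.996, -0.087, -0.006], [-0.005, 0.011, -1.0]]
force: [0.2, -0.7, -0.8]
opening: 0.69
grasp_force: 29.8
```

Call:
play_rows --motion '[[[0,0,0,0,0,0],[0,0,0,0,0,0]]]'

```text
time_s: 10.93
position: [0.4741, -0.1404, 0.2519]
tcp_rot: [[0.087, 0.996, -0.003], [0.996, -0.087, 0.001], [0.001, -0.003, -1.0]]
force: [-0.2, 0.5, -1.5]
opening: 0.696
grasp_force: 29.8
```

```bash
python3 pin.py
python3 - <<'E'
from h import *
goal((.5216,.1083,.255,-5))
cs=cap('side'); ct=cap('top')
cv2.imwrite('pics/a6.png',np.hstack([cv2.resize(cs['frame'][130:350,250:450],None,fx=2,fy=2),cv2.resize(ct['frame'][150:370,200:400],None,fx=2,fy=2)])[:,:,::-1])
E
```

```text
red 295 299 181 200 296.97752808988764 190.0561797752809 89
-75 [308.2 182.5]
-85 [303.2 185.5]
-90 [300.4 186.9]
-95 [297.2 188.1]
-100 [293.9 189.2]
-105 [290.3 190.1]
t 10.9833 p [ 0.4739 -0.1404  0.2513] yang -5.0 open 60.3 F [ 0.2  0.5 -1.3] j [-29.  19. 100.  -0.  61. -24.]
[0.2519, 0.0258, -0.0034] [-0.2, -0.1, -0.0]
```

View pics/a6.png

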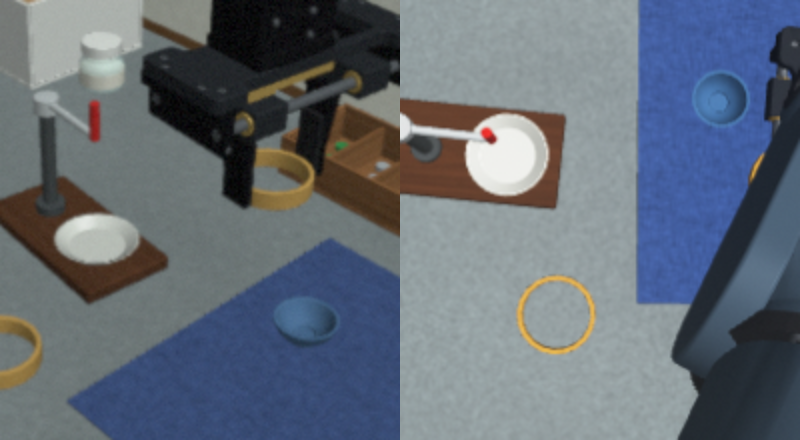

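The bangle is held level, and the pin top is at (243,216) in the top view, which matches the goal. Carrying it over.

Scaled: 0.252 m / 0.6 = 0.42, 0.235 m / 0.6 = 0.3917.

Call:
play_rows --motion '[[[0.05,0.005,-0.0067,0,0,0],[0.1083,0.0108,-0.0067,0,0,0],[0.1667,0.0167,-0.0067,0,0,0],[0.225,0.0233,-0.0067,0,0,0],[0.2833,0.0292,-0.0067,0,0,0],[0.3417,0.035,-0.0067,0,0,0],[0.3917,0.04,-0.0067,0,0,0],[0.42,0.0433,-0.0067,0,0,0]]]'

```text
time_s: 11.75
position: [0.5226, 0.1109, 0.2554]
tcp_rot: [[0.085, 0.996, -0.003], [0.996, -0.085, 0.001], [0.001, -0.003, -1.0]]
force: [-0.3, -0.2, -0.8]
opening: 0.691
grasp_force: 29.8
```

Call:
play_rows --motion '[[[0,0,0,0,0,0],[0,0,0,0,0,0],[0,0,0,0,0,0],[0,0,0,0,0,0]]]'

```text
time_s: 12.08
position: [0.5228, 0.1066, 0.2564]
tcp_rot: [[0.089, 0.996, -0.002], [0.996, -0.089, -0.0], [-0.001, -0.002, -1.0]]
force: [0.3, -0.5, -1.3]
opening: 0.693
grasp_force: 29.8
```

Run:
```python
from h import *
goal((.5216,.1083,.172,-5))
cs=cap('side')
cv2.imwrite('pics/a7.png',cv2.resize(cs['frame'][100:270,220:370],None,fx=3.2,fy=3.2)[:,:,::-1])
```

```text
t 12.0833 p [0.5228 0.1066 0.2564] yang -5.1 open 60.3 F [ 0.3 -0.5 -1.3] j [-0. 22. 94. -0. 64.  5.]
[0.0016, -0.0012, 0.0844] [-0.1, 0.0, -0.1]
```

View pics/a7.png

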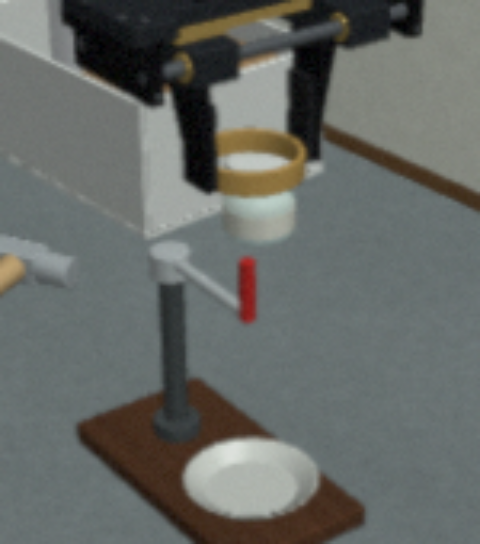

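The ring is above the pin to within a few mm (clearance ±22 mm). Lowering.

Scaled: 0.078 m / 0.6 = 0.13, 0.073 m / 0.6 = 0.1217.

Call:
play_rows --motion '[[[0.0017,-0.0017,0.025,0,0,0],[0.0017,-0.0017,0.05,0,0,0],[0.0017,-0.0017,0.075,0,0,0],[0.0017,-0.0017,0.0917,0,0,0],[0.0017,-0.0017,0.1083,0,0,0],[0.0017,-0.0017,0.1217,0,0,0],[0.0017,-0.0017,0.13,0,0,0],[0.0017,-0.0017,0.13,0,0,0]]]'

```text
time_s: 12.8
position: [0.5218, 0.1086, 0.1781]
tcp_rot: [[0.088, 0.996, -0.002], [0.996, -0.088, -0.0], [-0.0, -0.002, -1.0]]
force: [-0.5, 0.4, -0.5]
opening: 0.692
grasp_force: 29.8
```

Run:
```python
from h import *
goal((.5216,.1083,.172,-5))
cs=cap('side')
cv2.imwrite('pics/a8.png',cv2.resize(cs['frame'][100:270,220:370],None,fx=3.2,fy=3.2)[:,:,::-1])
```

```text
t 12.8 p [0.5218 0.1086 0.1781] yang -5.0 open 60.2 F [-0.5  0.4 -0.5] j [-0. 28. 99. -0. 53.  5.]
[-0.0003, -0.0001, 0.0061] [-0.1, 0.0, -0.0]
```

View pics/a8.png

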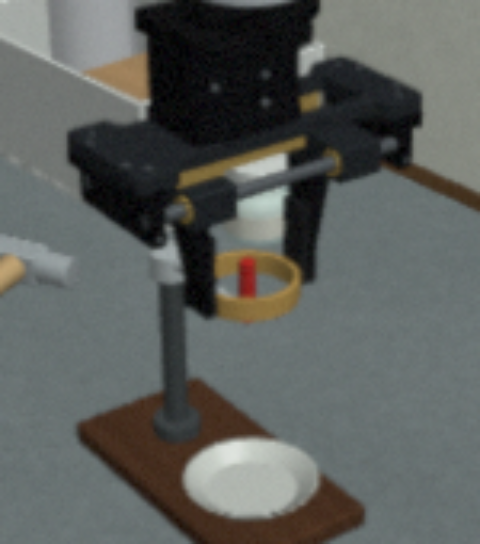

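The pin stands inside the ring. That was the 11th picture, one over the limit of 10, so I'll check the rest by numbers only. Final lowering and release.

Scaled: 0.0055 m / 0.6 = 0.0092, 0.003 m / 0.6 = 0.005.

Call:
play_rows --motion '[[[0,0,0.005,0,0,0],[0,0,0.0092,0,0,0],[0,0,0.0092,0,0,0],[0,0,0.0092,0,0,0]]]'

```text
time_s: 13.18
position: [0.5223, 0.1089, 0.1737]
tcp_rot: [[0.087, 0.996, 0.0], [0.996, -0.087, 0.0], [0.0, 0.0, -1.0]]
force: [-0.3, -0.7, 0.6]
opening: 0.691
grasp_force: 29.8
```

Call:
play_rows --motion '[[[0,0,0,0,0,0],[0,0,0,0,0,0],[0,0,0,0,0,0],[0,0,0,0,0,0],[0,0,0,0,0,0],[0,0,0,0,0,0],[0,0,0,0,0,0],[0,0,0,0,0,0]]]' --fingers 0.087

```text
time_s: 13.85
position: [0.5222, 0.1088, 0.1736]
tcp_rot: [[0.087, 0.996, -0.0], [0.996, -0.087, 0.0], [0.0, -0.0, -1.0]]
force: [-0.1, -0.3, -0.1]
opening: 0.998
grasp_force: 0.0
```

```bash
cat > chk.py <<'E'
from h import *
goal()
for n,box in(('side',(250,150,350,290)),('top',(200,150,300,260))):
    c=cap(n); hs=cv2.cvtColor(c['frame'],cv2.COLOR_RGB2HSV); m=cv2.inRange(hs,(12,100,60),(32,255,255)); x0,y0,x1,y1=box
    q=np.zeros_like(m); q[y0:y1,x0:x1]=m[y0:y1,x0:x1]; v,u=np.nonzero(q)
    if len(u): print(n,'yellow',u.min(),u.max(),v.min(),v.max(),len(u))
    for k in('brass_bangle','hook_tip'):
        print(n,k,[(np.round(d['at'],3).tolist(),round(d['confidence'],2)) for d in finder.recognise(n,k)])
    print(proj(c,(.523,.123,.15)).round(),proj(c,(.523,.123,.09)).round())
E
python3 chk.py
```

```text
t 13.85 p [0.5222 0.1088 0.1736] yang -5.0 open 86.8 F [-0.1 -0.3 -0.1] j [-0. 28. 99.  0. 53.  5.]
side yellow 250 349 150 289 1327
side brass_bangle [([0.512, 0.132, 0.123], 0.85), ([0.312, -0.14, 0.003], 0.64), ([0.353, 0.052, 0.012], 0.57), ([0.517, 0.136, 0.015], 0.41)]
side hook_tip [([0.518, 0.116, 0.155], 0.69)]
[293. 192.] [293. 219.]
top brass_bangle [([0.313, -0.136, 0.005], 0.62), ([0.354, 0.062, 0.019], 0.6)]
top hook_tip []
[237. 217.] [242. 222.]
```

The bangle is seen at height 0.123 m, hanging from the arm. Retreating upward.

Scaled: -0.12 m / 0.6 = -0.2, -0.09 m / 0.6 = -0.15.

Call:
play_rows --motion '[[[0,0,-0.0167,0,0,0],[0,0,-0.05,0,0,0],[0,0,-0.1,0,0,0],[0,0,-0.15,0,0,0],[0,0,-0.2,0,0,0],[0,0,-0.2,0,0,0]]]'

```text
time_s: 14.65
position: [0.526, 0.109, 0.3006]
tcp_rot: [[0.087, 0.996, 0.014], [0.996, -0.087, 0.0], [0.001, 0.014, -1.0]]
force: [0.6, 0.0, -0.4]
opening: 0.996
grasp_force: 0.0
```

Scaled: 0.2 m / 0.6 = 0.3333, 0.17 m / 0.6 = 0.2833.

Call:
play_rows --motion '[[[0.05,0,0,0,0,0],[0.1,0,0,0,0,0],[0.1667,0,0,0,0,0],[0.2333,0,0,0,0,0],[0.2833,0,0,0,0,0],[0.3333,0,0,0,0,0],[0.3333,0,0,0,0,0],[0.3333,0,0,0,0,0]]]'

```text
time_s: 15.32
position: [0.5391, 0.3094, 0.2932]
tcp_rot: [[0.084, 0.996, -0.001], [0.996, -0.084, -0.001], [-0.001, -0.0, -1.0]]
force: [-0.6, -0.5, -0.1]
opening: 0.998
grasp_force: 0.0
```

```bash
python3 chk.py; python3 pin.py
python3 - <<'E'
from h import *
cap('top');cap('side')
print([np.round(d['at'],3) for n in('top','side') for d in finder.recognise(n,'steel_bangle')])
for d in finder.outline_of('side','brass_bangle'):
    v,u=np.nonzero(d['pixels']); print(u.min(),u.max(),v.min(),v.max(),len(u))
E
```

```text
t 15.3167 p [0.5391 0.3094 0.2932] yang -4.8 open 86.9 F [-0.6 -0.5 -0.1] j [20. 27. 79. -0. 74. 24.]
side yellow 250 349 150 289 1055
side brass_bangle [([0.511, 0.121, 0.132], 0.81), ([0.354, 0.053, 0.011], 0.81), ([0.31, -0.137, 0.005], 0.67)]
side hook_tip [([0.524, 0.172, 0.154], 0.78)]
[293. 192.] [293. 219.]
top yellow 202 259 204 251 290
top brass_bangle [([0.518, 0.127, 0.148], 0.67), ([0.311, -0.138, 0.009], 0.58), ([0.356, 0.064, 0.019], 0.53)]
top hook_tip [([0.525, 0.183, 0.151], 0.79)]
[237. 217.] [242. 222.]
red 295 299 181 200 296.94505494505495 190.2087912087912 91
-75 [308.2 182.5]
-85 [303.2 185.5]
-90 [300.4 186.9]
-95 [297.2 188.1]
-100 [293.9 189.2]
-105 [290.3 190.1]
[array([ 0.547, -0.293,  0.015]), array([0.516, 0.127, 0.147])]
226 270 288 324 861
284 297 187 219 345
288 313 374 398 302
```

The ring's outline (u 284–297, v 187–219) is tall and narrow, so it is hanging, and the pin stayed at −95°. I'll let the swing settle.

Call:
play_rows --motion '[[[0,0,0,0,0,0],[0,0,0,0,0,0],[0,0,0,0,0,0],[0,0,0,0,0,0],[0,0,0,0,0,0],[0,0,0,0,0,0],[0,0,0,0,0,0],[0,0,0,0,0,0]]]'

```text
time_s: 16.58
position: [0.5397, 0.308, 0.2935]
tcp_rot: [[0.087, 0.996, -0.0], [0.996, -0.087, -0.0], [-0.0, -0.0, -1.0]]
force: [-0.6, -0.6, -0.4]
opening: 0.998
grasp_force: 0.0
```

Call:
play_rows --motion '[[[0,0,0,0,0,0],[0,0,0,0,0,0],[0,0,0,0,0,0],[0,0,0,0,0,0],[0,0,0,0,0,0],[0,0,0,0,0,0],[0,0,0,0,0,0],[0,0,0,0,0,0]]]'

```text
time_s: 17.25
position: [0.5397, 0.308, 0.2936]
tcp_rot: [[0.087, 0.996, -0.0], [0.996, -0.087, -0.0], [-0.0, -0.0, -1.0]]
force: [0.3, -0.3, -0.9]
opening: 0.999
grasp_force: 0.0
```

Call:
play_rows --motion '[[[0,0,0,0,0,0],[0,0,0,0,0,0],[0,0,0,0,0,0],[0,0,0,0,0,0],[0,0,0,0,0,0],[0,0,0,0,0,0],[0,0,0,0,0,0],[0,0,0,0,0,0]]]'

```text
time_s: 17.92
position: [0.5397, 0.308, 0.2936]
tcp_rot: [[0.087, 0.996, 0.0], [0.996, -0.087, -0.0], [-0.0, 0.0, -1.0]]
force: [0.1, -0.5, -0.5]
opening: 0.996
grasp_force: 0.0
```

```bash
cat > sw.py <<'E'
from h import *
for i in range(16):
    c=cap('side'); hs=cv2.cvtColor(c['frame'],cv2.COLOR_RGB2HSV); q=cv2.inRange(hs,(12,100,60),(32,255,255))[200:225,275:310]
    v,u=np.nonzero(q); print(round(u.mean()+275,2),round(v.mean()+200,2),v.max()+200,len(u),end=' | ')
print(bot.read_state()['time_s'])
E
python3 sw.py; python3 pin.py|head -1
```

```text
289.34 209.8 224 226 | 289.25 210.0 224 230 | 289.27 209.96 224 228 | 289.43 209.68 224 223 | 289.39 209.65 224 223 | 289.26 209.96 224 229 | 289.52 209.58 224 222 | 289.25 209.99 224 230 | 289.27 210.0 224 229 | 289.33 209.89 224 228 | 289.31 209.8 224 225 | 289.39 209.8 224 227 | 289.2 209.99 224 230 | 289.61 209.37 224 219 | 289.39 209.81 224 227 | 289.44 209.47 224 222 | 18.7167
red 295 299 181 200 296.92391304347825 190.31521739130434 92
```

At rest; handing in.

```bash
python3 -c "
from h import *
print(bot.hand_in())"
```

```text
the job is handed in; nothing more can be done
None
```

I turned the hook until its pin was over the dish, then hung the brass bangle on the arm, where it was at rest at the final check; I left the steel bangle alone and handed the job in (result not shown); I viewed 11 pictures, one over the limit of 10.

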